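# Close the last gap in a valve manifold

## Task

Someone parked the sealant bottle in the empty bay of the valve manifold: lift it out and stand it upright on the bench, off the manifold plate. Then take the loose valve module out of its wooden cradle, stand it in the bay and butt it flush against the valve next to it, so that there is no gap and its ends line up with the row. Do not let the bottle fall over, and leave the gauge, the ear defenders and the wrench where they are.

Things in the scene. Friction and masses are not known exactly. Their poses are not given: they have to be found in the camera images.
- manifold: Fixed valve manifold, left or right of the robot: aluminium plate 110 (x) x 200 (y) x 12 mm. On it along y, all 66 mm long in x: steel end plate (y 84 to 100 mm, top 62 above the bench), two fixed valves like the module (y 42 to 84 and 0 to 42, top 68, fittings 78), the empty bay (y 0 to -62, open to +x, -x and above), steel end plate (y -62 to -78). Origin: centre of its underside, on the bench.
- home (a point): Point on the top face of the manifold plate (12 mm above the bench) where the centre of the module's underside is when the module is home: manifold x 0, y -21 mm. Axes as the manifold's: +y points at the neighbouring valve (its face is 21 mm from this point), z up.
- module: Loose valve module, 0.35 kg: block 66 (x) x 42 (y) x 56 mm high, aluminium below, grey plastic above, two brass fittings on top (16 mm across, 10 high, at x +-17). Same either way round. Origin: centre of its underside. The bay is 20 mm wider than the module's 42: no room there for fingers on its long sides, only at its 66 mm apart ends.
- cradle: Fixed plywood cradle holding the module: floor 110 (x) x 80 (y) x 6 mm, two upright cheeks at x +-38 to +-50 mm, 70 mm wide in y, top 64 mm above the bench. They stand about 5 mm from the module's ends, so there it can only be taken across its 42 mm width; the long sides are open. Origin: centre of its underside, on the bench.
- bottle: White plastic sealant bottle, round, 42 mm in diameter and straight up to 85 mm, then a short shoulder, a grey screw cap 27 mm across and a small nozzle, 120 mm high in all, about 0.15 kg, standing upright on the manifold plate in the empty bay. Origin: centre of its underside, z up along the bottle.
- gauge: Bystander: round pressure gauge 60 mm across on a steel block 70 x 60 x 22 mm, 108 mm high, beyond the work, its dial facing its +x. Origin: centre of the block's underside.
- earmuffs: Bystander: ear defenders, two orange cups 80 x 30 x 66 mm high, 110 mm apart in y, and a black headband reaching 133 mm to +x. Origin: between the cups, on the bench.
- wrench: Bystander: steel wrench lying on the bench at the left, about 170 mm long in x. Origin: below its middle, on the bench.
Not all that is in view belongs to the job. Several things have the shape of the module; the one meant has the colours described above.

How it is judged (in metres and radians):
On the way:
1. the bottle stands upright on the bench, off the manifold plate (height (world z) of bottle below 0.005 m and angle between bottle's own z axis and vertical below 0.1 rad and linear speed of bottle below 0.03 m/s), for 0.2 s.
At the end, for the whole second after the job is handed in: The module stands upright at rest on the manifold plate in the bay, within 2.5 mm of full contact with the neighbouring valve, its ends lined up with the row within 5 mm and square to it within 3.4 degrees; the bottle stands upright at rest on the bench, off the plate (y of module in the frame of home between -0.0025 and 0.003 m and x of module in the frame of home between -0.005 and 0.005 m and z of module in the frame of home between -0.003 and 0.003 m and angle between the y axis of module and the y axis of home, either way round below 0.06 rad and angle between module's own z axis and vertical below 0.05 rad and linear speed of each of module, bottle below 0.01 m/s and height (world z) of bottle below 0.005 m and angle between bottle's own z axis and vertical below 0.1 rad); the robot touches nothing.
It fails at once if the bottle is knocked over (angle between bottle's own z axis and vertical above 0.8 rad).
It fails at once if the gauge moved more than 30 mm (distance of gauge from where it was at the start of the episode above 0.03 m).
It fails at once if the ear defenders moved more than 30 mm (distance of earmuffs from where it was at the start of the episode above 0.03 m).
It fails at once if the wrench moved more than 30 mm (distance of wrench from where it was at the start of the episode above 0.03 m).
It also fails if it takes over 72 s, if anything falls off the work surface, if the arm or the gripper's body presses on something with over 40 N, if the wrist force passes 120 N, or if a joint passes its speed limit or range.

## Robot

A 6-joint arm with a two-finger parallel gripper is mounted at the origin on the work surface. World frame = base frame: x ahead of the robot, y to its left, z up, the work surface at z = 0. Lengths are in mm, angles in rad, forces in N, time in s.
With the tool pointing down it reaches from about 275 to 1000 mm from the base axis. Payload 8.4 kg.
Tool frame: the origin (TCP) lies at the very end of the fingers, on their centre line; the grasp point (between the pads) lies 19 mm behind it; z points along the fingers, y is the direction in which the jaws open and shut (so a half turn about z gives the same grasp; the last joint's range is limited). The gripper opens to 85 mm and grips with 20 to 120 N. Pads are 22 mm wide; open, the fingers measure 114 mm over their backs; the gripper's body (76 mm by 85 mm) begins 54 mm behind the grasp point. The pads swing forward as they close: fully open they stand 13 mm farther back than shut.
Start: joints at [-1.144, 0.353, 1.633, -0, 1.155, -0.002], TCP at [259.861, -568.419, 231.281] pointing down, gripper open.
Joint ranges: [-2.63, 2.63], [-0.92, 2.1], [0.06, 2.66], [-1.3, 4.44], [0, 2.69], [-3.02, 3.02]. Speed limits (rad/s): [2.22, 2.22, 2.79, 3.14, 3.14, 3.14].

## Interface

Orientations are given as [roll, pitch, yaw] about the fixed x, y, z axes, in that order (R = Rz(yaw) Ry(pitch) Rx(roll)).
In Python, from rig import r, vision gives the robot as it stands.
- The arm moves only by the tool move_arm, never from a script. Its argument "series" is text: rows parted by semicolons, each of 7 numbers parted by spaces: the closure, from -1 (fully open) to 1 (shut), then the shift along the tool's x, y, z in units of 40 mm (1.0 is 40 mm), then the turn, a rotation vector about the tool's x, y, z in degrees. In form: grip tx ty tz ax ay az; .... A call has 1 to 20 rows; each row shifts and turns the pose as measured when the row begins, along the tool's axes as they then stand; what a row does not reach is not made up. A row lasts 1/8 s, in which the tool goes at most 62.5 mm and 10.7 degrees, less where a joint would pass 70% of its speed; a pose out of reach is approached as far as the arm can. A call is refused whole if a number of a shift passes 1 or a number of a turn 10.7, either way. A call with a gripper value outside its range is refused whole. The fingers move at their own pace and stop on an object; "grip_force" is the grip in N (left out, the last holds). Time passes only in rows, so rows that do not move let the fingers close. It gives the time, the measured TCP pose, the force and the opening at its end, in the units of the state.
- r.sense(): the state, without advancing time (a new reading comes with each control period).
- vision.grab_frame(name): name is "side" or "top"; returns the picture (384x512x3 uint8, red, green, blue); there is no depth.
- vision.camera_params(name): a dict with "fx", "fy", "cx", "cy" (pixels), "position" and "rotation" of the camera in the world. Camera axes: x right, y up, looking along -z (the intrinsics and any distortion apply to the point x, -y, -z); pixel columns grow to the right and rows downward; lengths in mm; the calibration is good to about 2 mm. A picture is of the moment at which its call begins. camera_params takes no time and is no camera call.
- r.sign_off(): hands the job in, once; it reports no verdict.
The state is a dict: "clock": time; "qpos": joint angles; "qvel": joint speeds; "joint_efforts": joint torques, N m; "eef_pos": TCP position; "tcp_rot": TCP orientation; "contact_force": force on the tool from outside, world axes, zero at the start; "wrist_torque": the same for the moment, N m; "opening": opening from 0.0 (shut) to 1.0 (fully open).
Only numpy, scipy, OpenCV 4.12 (cv2) and the standard library are available. Lean on these libraries where they do the work, as an engineer would, in place of code of your own. Each camera call takes 0.05 s, during which the arm holds its last target. There are 200 camera calls.

## Working session

There is one attempt and no reset: what is moved stays moved. The work goes in short steps, Python scripts to look and compute and a tool call to move; the robot and the scene stay as the last step left them, time stands still between calls to the robot, and variables do not carry over. Pictures are saved under pics/ and viewed, about 8 in all and at most 12, crops included, and the job is handed in when it is done.

Besides the shell and the picture viewer there is one more tool, called after "Request:" by a JSON object that holds its "name" and its "arguments". move_arm: Moves the arm, as the interface text tells. Its arguments: {"type":"object","properties":{"series":{"type":"string"},"grip_force":{"type":"number"}},"required":["series"]}

```bash
mkdir -p pics; python3 - <<'E'
from rig import r, vision
import cv2
print(r.sense())
for n in("side","top"):
    im=vision.grab_frame(n); cv2.imwrite(f"pics/{n}0.png",im[:,:,::-1]); print(n,vision.camera_params(n))
E
ls
```

```text
{'clock': 0.0, 'qpos': array([-1.14440545e+00,  3.53696046e-01,  1.63416461e+00, -2.00413693e-05,
        1.15518234e+00, -2.39935015e-03]), 'qvel': array([-1.73848919e-04, -7.58331718e-04,  7.89266868e-05, -7.80653682e-04,
       -1.65826116e-03,  3.68631627e-04]), 'joint_efforts': array([-4.02767517e-03, -6.05258131e+01, -3.42063332e+01, -3.42245412e-04,
        9.47844033e-03,  1.90017209e-05]), 'eef_pos': array([ 259.64821929, -567.97344667,  230.51872429]), 'tcp_rot': array([-3.14014227e+00,  1.48435413e-05,  4.28798346e-01]), 'contact_force': array([-0.3829868 ,  0.28961929,  0.90362083]), 'wrist_torque': array([-0.01511884,  0.01955616,  0.02245   ]), 'opening': 0.9996320582514929}
side {'fx': 481.30359832260893, 'fy': 481.30359832260893, 'cx': 258.7198659294733, 'cy': 192.36125424541666, 'position': array([-359.97383483,  937.48847551,  769.32984216]), 'rotation': array([ 1.05007788, -0.00739265, -2.3173965 ])}
top {'fx': 384.9998807207008, 'fy': 384.9998807207008, 'cx': 249.69663101530696, 'cy': 181.97644832558476, 'position': array([ 414.858355  ,   88.86645332, 1040.3833593 ]), 'rotation': array([ 0.16290506, -0.01308917, -1.54851074])}
pics
```

View pics/side0.png

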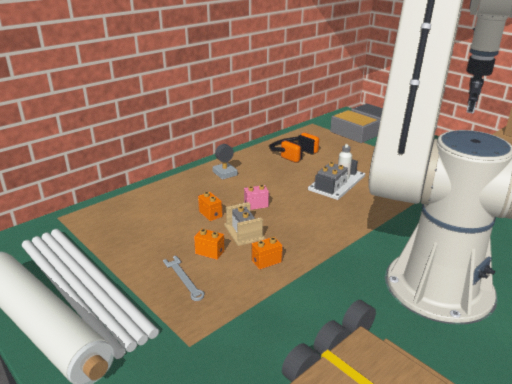

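View pics/top0.png

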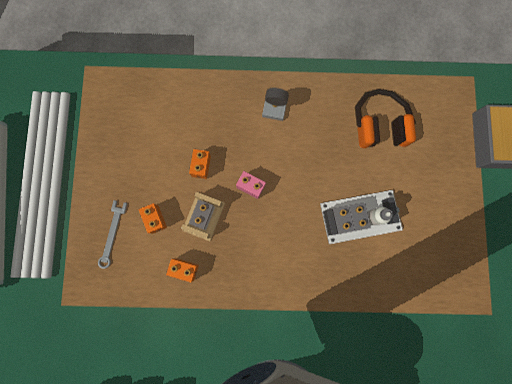

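The top view shows these module-like shapes: orange at (200,163), (151,218) and (182,269), pink at (251,184), and grey with brass fittings in the cradle at (204,215). I choose the grey one. The manifold is at (361,217) with the bottle at (383,214).

```bash
cat > h.py <<'E'
import numpy as np, cv2
from scipy.spatial.transform import Rotation as R
from rig import r, vision
def cam(n):
    p=vision.camera_params(n); return p,R.from_euler('xyz',p['rotation']).as_matrix()
def proj(n,P):
    p,M=cam(n); c=(np.atleast_2d(P)-p['position'])@M
    return np.c_[p['cx']+p['fx']*c[:,0]/-c[:,2], p['cy']+p['fy']*-c[:,1]/-c[:,2]]
def back(n,uv,z):
    p,M=cam(n); uv=np.atleast_2d(uv)
    d=np.c_[(uv[:,0]-p['cx'])/p['fx'],-(uv[:,1]-p['cy'])/p['fy'],-np.ones(len(uv))]@M.T
    return p['position']+d*((z-p['position'][2])/d[:,2])[:,None]
def crop(im,x,y,w,h,s): return cv2.resize(im[y:y+h,x:x+w],None,fx=s,fy=s,interpolation=cv2.INTER_CUBIC)
E
python3 - <<'E'
from h import *
im=cv2.imread('pics/top0.png')
cv2.imwrite('pics/c1.png',np.vstack([crop(im,310,180,100,70,4*2)[:560:2,:800:2] if 0 else crop(im,314,184,96,64,8)[:512], ])) 
cv2.imwrite('pics/c2.png',crop(im,174,184,60,60,9))
print(back('top',[[204,215],[361,217],[383,214]],[60]*3))
E
```

```text
[[ 488.39990685  193.82389968   60.        ]
 [ 492.62456503 -206.42917045   60.        ]
 [ 501.60446394 -263.08964847   60.        ]]
```

View pics/c1.png

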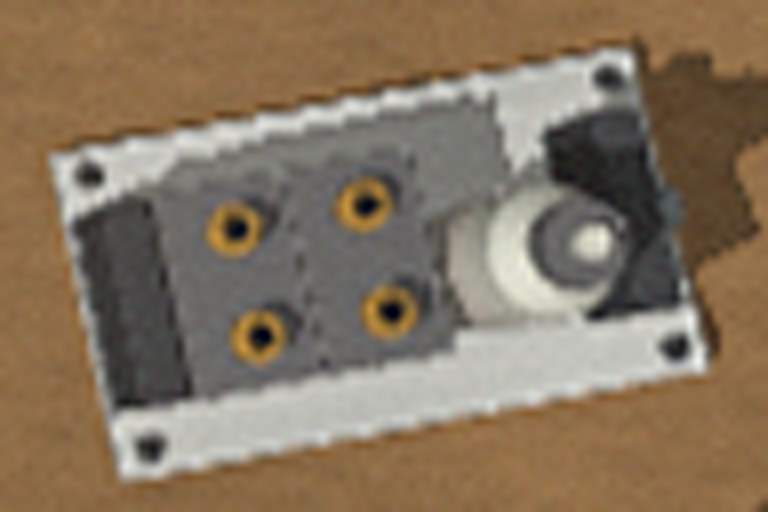

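View pics/c2.png

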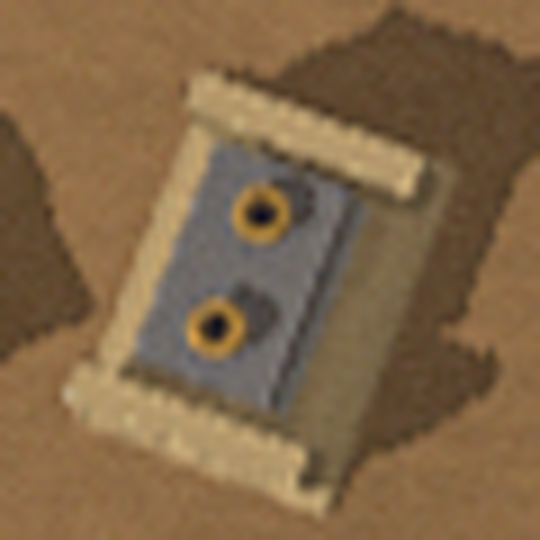

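c1: plate corners at about (50,155), (633,45), (708,370) and (122,478). The four fixed fittings are at (236,229), (365,205), (260,336) and (391,311), and the bottle nozzle is at (593,240).
c2: the grey/aluminium module with brass fittings sits in the plywood cradle, fittings at (262,212) and (216,326). The choice is confirmed.

```bash
cat >> h.py <<'E'
def px(p,x,y,s): return (np.array(p,float)+.5)/s-.5+[x,y]
def fit(local,world):
    L=np.array(local,float);W=world[:,:2];l=L-L.mean(0);w=W-W.mean(0)
    a=np.arctan2((l[:,0]*w[:,1]-l[:,1]*w[:,0]).sum(),(l*w).sum())
    M=np.array([[np.cos(a),-np.sin(a)],[np.sin(a),np.cos(a)]]);t=W.mean(0)-M@L.mean(0)
    return a,t,M,(W-(L@M.T+t))
E
python3 - <<'E'
from h import *
np.set_printoptions(precision=1,suppress=True)
pl=back('top',px([(50,155),(633,45),(708,370),(122,478)],314,184,8),12)
f=back('top',px([(236,229),(365,205),(260,336),(391,311)],314,184,8),78)
a1,t1,M1,e1=fit([(55,100),(55,-100),(-55,-100),(-55,100)],pl)
a2,t2,M2,e2=fit([(17,63),(17,21),(-17,63),(-17,21)],f)
print(np.degrees(a1),t1,e1,'\n',np.degrees(a2),t2,e2)
for M,t in((M1,t1),(M2,t2)): print('home',M@[0,-21]+t)
b=[back('top',px([q],314,184,8),z)[0] for q,z in(((593,240),120+12),((570,243),120))]
print('bottle',b, [(M2.T@(x[:2]-t2)) for x in b])
m=back('top',px([(262,212),(216,326)],174,184,9),72);d=m[0]-m[1]
print('module',m,m.mean(0),np.linalg.norm(d),np.degrees(np.arctan2(d[1],d[0])))
c=back('top',px([(195,72),(430,165),(70,390),(330,510)],174,184,9),64)
print(c,c.mean(0))
E
```

```text
11.70416441554055 [ 498.8 -220.8] [[-0.7  1.1]
 [ 0.9 -1.4]
 [-0.4 -0. ]
 [ 0.2  0.3]] 
 11.984943176791589 [ 498.6 -221.2] [[ 0.  -0.1]
 [-0.2  0.2]
 [ 0.1  0. ]
 [ 0.1 -0.1]]
home [ 503.1 -241.4]
home [ 503.  -241.7]
bottle [array([ 496.5, -248.4,  132. ]), array([ 496.5, -245.9,  120. ])] [array([ -7.7, -26.2]), array([ -7.2, -23.8])]
module [[507.3 196.7  72. ]
 [475.2 208.2  72. ]] [491.2 202.4  72. ] 34.06264038792217 -19.622989853914095
[[547.4 218.3  64. ]
 [522.5 150.7  64. ]
 [456.9 249.1  64. ]
 [425.4 175.2  64. ]] [488.  198.3  64. ]
```

Poses are consistent: fitting spacing 34.06 mm and residuals about 0.2 mm. The manifold is at (498.7,-221) with yaw 11.9°, the bottle at about (496.5,-247), and the module at about (491,202) with yaw -19.6°. Next I move above the bottle and turn to yaw about 102°.

Request:
{"name": "move_arm", "arguments": {"series": "-1 .87 -.48 0 0 0 0;-1 .87 -.48 0 0 0 0;-1 .87 -.48 0 0 0 0;-1 .87 -.48 0 0 0 0;-1 .87 -.48 0 0 0 0;-1 .87 -.48 0 0 0 0;-1 .87 -.48 0 0 0 0;-1 .87 -.48 0 0 0 0;-1 .87 -.48 0 0 0 0;-1 .87 -.48 0 0 0 0;-1 0 0 0 0 0 -9.7;-1 0 0 0 0 0 -9.7;-1 0 0 0 0 0 -9.7;-1 0 0 0 0 0 -9.7;-1 0 0 0 0 0 -9.7;-1 0 0 0 0 0 -9.7;-1 0 0 0 0 0 -9.7;-1 0 0 0 0 0 -9.7;-1 0 0 0 0 0 0", "grip_force": 40}}

```text
clock: 2.48
eef_pos: [500.4, -235.5, 224.5]
tcp_rot: [-3.134, -0.01, 1.825]
contact_force: [-0.6, 0.2, 0.2]
opening: 1.0
```

```bash
cat >> h.py <<'E'
def go(x,y,z,yaw):
    "shift in tool units of 40 mm and turn (deg about tool z) still to go, tool pointing down"
    s=r.sense();T=R.from_euler('xyz',s['tcp_rot']);d=(np.array([x,y,z])-s['eef_pos'])
    cy=np.degrees(s['tcp_rot'][2]);a=-((yaw-cy+180)%360-180)
    print('t',s['clock'],'pos',s['eef_pos'].round(1),'rpy',np.degrees(s['tcp_rot']).round(2),'F',s['contact_force'].round(1),'open',round(s['opening'],3))
    print(' units now',(T.inv().apply(d)/40).round(3),' turn',round(a,2),' units after turn',(R.from_euler('xyz',[180,0,yaw],degrees=True).inv().apply(d)/40).round(3))
E
python3 -c "
from h import *
go(496.5,-247,62,101.9)"
```

```text
t 2.475 pos [ 500.4 -235.5  224.5] rpy [-179.57   -0.57  104.57] F [-0.6  0.2  0.2] open 1.0
 units now [-0.294 -0.136  4.06 ]  turn 2.67  units after turn [-0.261 -0.155  4.062]
```

Request:
{"name": "move_arm", "arguments": {"series": "-1 -.26 -.155 0 0 0 2.7;-1 0 0 .6 0 0 0;-1 0 0 0 .4 .5 0;-1 0 0 0 0 0 0"}}

```text
clock: 2.98
eef_pos: [496.5, -249.2, 200.7]
tcp_rot: [-3.126, -0.018, 1.76]
contact_force: [0.1, -0.3, 0.7]
opening: 1.0
```

```bash
python3 - <<'E'
from h import *
go(496.5,-247,62,101.9)
im=vision.grab_frame('side')[:,:,::-1].copy(); 
print(proj('side',[(496.5,-247,132),(496.5,-247,12),(496.5,-247,97)]), proj('top',[(496.5,-247,132)]))
cv2.imwrite('pics/s1.png',crop(im,290,110,90,90,6))
E
```

```text
t 2.975 pos [ 496.5 -249.2  200.7] rpy [-179.11   -1.02  100.83] F [ 0.1 -0.3  0.7] open 1.0
 units now [-0.007  0.064  3.468]  turn -1.07  units after turn [0.055 0.011 3.469]
[[345.96968564 143.56730321]
 [342.49297168 176.27167854]
 [344.92848207 153.36158385]] [[387.08366693 213.56193127]]
```

View pics/s1.png

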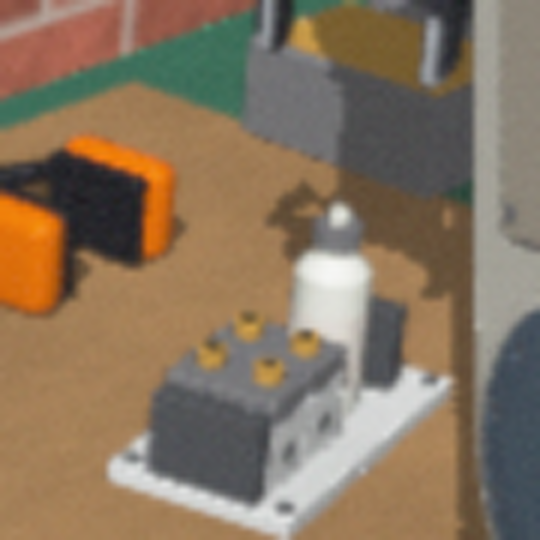

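The side crop shows the nozzle at full-frame (346.6,144.1), and I predicted (346.0,143.6), so the bottle position holds. Next I square the tool and descend.

Request:
{"name": "move_arm", "arguments": {"series": "-1 .05 .02 0 -.9 -1 -1;-1 0 0 .6 0 0 0;-1 0 0 .6 0 0 0;-1 0 0 .6 0 0 0;-1 0 0 .4 0 0 0;-1 0 0 0 0 0 0"}}

```text
clock: 3.78
eef_pos: [499.3, -247.3, 114.4]
tcp_rot: [3.133, 0.007, 1.78]
contact_force: [0.2, 0.1, 0.7]
opening: 0.995
```

```bash
sed -i "s/^    cy=np.deg.*/&\n    print('rotvec',np.degrees((T.inv()*R.from_euler('xyz',[180,0,yaw],degrees=True)).as_rotvec()).round(2))/" h.py; python3 -c "
from h import *
go(496.5,-247,62,101.9)"
```

```text
rotvec [0.52 0.43 0.09]
t 3.775 pos [ 499.3 -247.3  114.4] rpy [179.48   0.43 101.99] F [0.2 0.1 0.7] open 0.995
 units now [ 0.031 -0.079  1.31 ]  turn 0.09  units after turn [ 0.022 -0.067  1.311]
```

Request:
{"name": "move_arm", "arguments": {"series": "-1 0.03 -.07 .4 .4 .4 0;-1 0 0 .5 0 0 0;-1 0 0 .4 0 0 0;-1 0 0 .1 0 0 0;-1 0 0 0 0 0 0"}}

```text
clock: 4.4
eef_pos: [499.5, -248.4, 59.3]
tcp_rot: [3.135, 0.004, 1.78]
contact_force: [-1.5, 0.6, 4.1]
opening: 1.002
```

```bash
python3 -c "
from h import *
go(496.5,-247,62,101.9)"
```

```text
rotvec [0.39 0.25 0.1 ]
t 4.4 pos [ 499.5 -248.4   59.3] rpy [179.61   0.25 102.  ] F [-1.5  0.6  4.1] open 1.002
 units now [ 0.049 -0.065 -0.069]  turn 0.1  units after turn [ 0.049 -0.065 -0.068]
```

Request:
{"name": "move_arm", "arguments": {"series": "-1 .05 -.08 -.12 0 0 0;-1 0 0 0 0 0 0;0 0 0 0 0 0 0;.3 0 0 0 0 0 0;.6 0 0 0 0 0 0;1 0 0 0 0 0 0;1 0 0 0 0 0 0;1 0 0 0 0 0 0;1 0 0 0 0 0 0;1 0 0 0 0 0 0", "grip_force": 40}}

```text
clock: 5.65
eef_pos: [495.6, -247.2, 64.8]
tcp_rot: [3.135, 0.005, 1.78]
contact_force: [-0.5, 1.3, 1.3]
opening: 0.481
```

```bash
python3 -c "
from h import *
go(400,-40,150,101.9)"
```

```text
rotvec [0.39 0.26 0.11]
t 5.65 pos [ 495.6 -247.2   64.8] rpy [179.61   0.26 102.01] F [-0.5  1.3  1.3] open 0.481
 units now [ 5.554 -1.246 -2.164]  turn 0.11  units after turn [ 5.561 -1.272 -2.13 ]
```

Request:
{"name": "move_arm", "arguments": {"series": "1 0 0 -.2 0 0 0;1 0 0 -.5 0 0 0;1 0 0 -.6 0 0 0;1 0 0 -.6 0 0 0;1 0 0 -.6 0 0 0;1 0 0 -.3 0 0 0;1 0 0 0 0 0 0;1 .3 -.07 0 0 0 0;1 .6 -.14 0 0 0 0;1 .6 -.14 0 0 0 0;1 .6 -.14 0 0 0 0;1 .6 -.14 0 0 0 0;1 .6 -.14 0 0 0 0;1 .6 -.14 0 0 0 0;1 .6 -.14 0 0 0 0;1 .5 -.1 0 0 0 0;1 .3 -.1 0 0 0 0;1 0 0 0 0 0 0"}}

```text
clock: 7.9
eef_pos: [385.9, -36.4, 170.2]
tcp_rot: [-3.129, -0.008, 1.78]
contact_force: [0.1, -1.1, -0.5]
opening: 0.483
```

```bash
python3 -c "
from h import *
go(400,-40,54,101.9)"
```

```text
rotvec [-0.72 -0.44  0.12]
t 7.9 pos [385.9 -36.4 170.2] rpy [-179.28   -0.44  102.01] F [ 0.1 -1.1 -0.5] open 0.483
 units now [-0.184  0.364  2.9  ]  turn 0.11  units after turn [-0.162  0.327  2.906]
```

Request:
{"name": "move_arm", "arguments": {"series": "1 0 0 .4 -.7 -.4 0;1 0 0 .6 0 0 0;1 0 0 .6 0 0 0;1 0 0 .5 0 0 0;1 0 0 .3 0 0 0;1 0 0 .1 0 0 0;1 0 0 0 0 0 0"}}

```text
clock: 8.78
eef_pos: [388.7, -38.8, 67.6]
tcp_rot: [3.138, 0.002, 1.78]
contact_force: [-1.0, -0.4, -1.0]
opening: 0.479
```

```bash
python3 -c "
from h import *
go(386,-37,54,101.9)"
```

```text
rotvec [0.18 0.09 0.07]
t 8.775 pos [388.7 -38.8  67.6] rpy [1.7982e+02 9.0000e-02 1.0197e+02] F [-1.  -0.4 -1. ] open 0.479
 units now [ 0.06  -0.057  0.339]  turn 0.07  units after turn [ 0.059 -0.056  0.339]
```

Request:
{"name": "move_arm", "arguments": {"series": "1 0 0 .2 0 0 0;1 0 0 .07 0 0 0;1 0 0 .05 0 0 0;1 0 0 .03 0 0 0;1 0 0 0.02 0 0 0;1 0 0 0 0 0 0"}}

```text
clock: 9.52
eef_pos: [390.0, -39.0, 53.1]
tcp_rot: [3.136, 0.002, 1.78]
contact_force: [0.5, 0.8, -2.1]
opening: 0.479
```

Request:
{"name": "move_arm", "arguments": {"series": "1 0 0 .03 0 0 0;1 0 0 .03 0 0 0;1 0 0 0 0 0 0"}}

```text
clock: 9.9
eef_pos: [390.3, -39.1, 53.0]
tcp_rot: [3.135, 0.003, 1.78]
contact_force: [0.3, -0.2, -1.8]
opening: 0.474
```

Request:
{"name": "move_arm", "arguments": {"series": "1 0 0 .08 0 0 0;1 0 0 .06 0 0 0;1 0 0 0 0 0 0"}}

```text
clock: 10.28
eef_pos: [390.3, -39.4, 51.0]
tcp_rot: [3.136, 0.003, 1.781]
contact_force: [0.6, 0.2, -2.2]
opening: 0.477
```

Request:
{"name": "move_arm", "arguments": {"series": "1 0 0 .08 0 0 0;1 0 0 .06 0 0 0;1 0 0 0 0 0 0"}}

```text
clock: 10.65
eef_pos: [391.2, -39.6, 49.0]
tcp_rot: [3.135, 0.004, 1.782]
contact_force: [-1.3, 0.7, -3.0]
opening: 0.48
```

```bash
python3 - <<'E'
from h import *
im=vision.grab_frame('side')[:,:,::-1].copy()
u=proj('side',[(391,-39.5,0),(391,-39.5,120),(391,-39.5,85)]);print(u)
x,y=(u[0]-[45,65]).astype(int);print(x,y);cv2.imwrite('pics/s2.png',crop(im,x,y,90,90,6))
E
```

```text
[[326.16408657 213.9072745 ]
 [329.39689908 178.47156922]
 [328.42541207 189.12029294]]
281 148
```

View pics/s2.png

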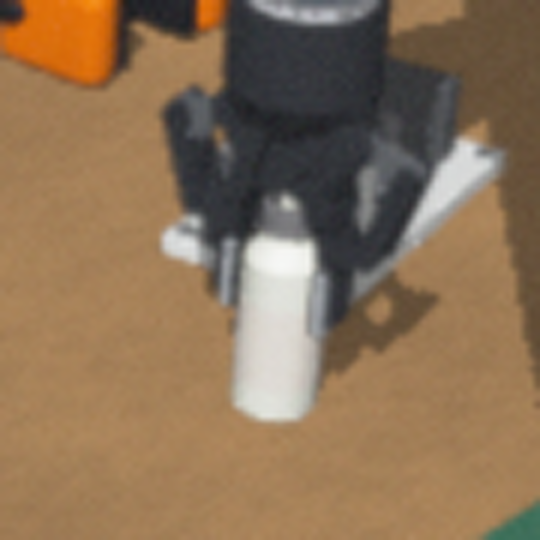

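The bottle hangs between the fingers, its base edge at crop (272,420) and its nozzle at (286,200). I'll compare that with the outline predicted for z=0.

```bash
python3 - <<'E'
from h import *
s=r.sense();c=s['eef_pos'];a=np.linspace(0,2*np.pi,73)
for z0 in(0,3,6):
  b=(proj('side',np.c_[c[0]+21*np.cos(a),c[1]+21*np.sin(a),0*a+z0])-[281,148]+.5)*6
  t=(proj('side',np.c_[c[0]+21*np.cos(a),c[1]+21*np.sin(a),0*a+z0+85])-[281,148]+.5)*6
  n=(proj('side',[(c[0],c[1],z0+120)])-[281,148]+.5)*6
  print(z0,'base x',b[:,0].min(),b[:,0].max(),'ymax',b[:,1].max(),'top rim ymax',t[:,1].max(),'nozzle',n)
E
```

```text
0 base x 231.2219294344286 316.1689932333111 ymax 420.9812721396148 top rim ymax 271.01787292681746 nozzle [[293.00751425 185.49820923]]
3 base x 231.64200785204503 316.6787909892172 ymax 415.8407321769835 top rim ymax 265.5565942428542 nozzle [[293.51348874 179.9472871 ]]
6 base x 232.06295900983525 317.1896511570259 ymax 410.6893585444136 top rim ymax 260.08345172419746 nozzle [[294.02056176 174.38431323]]
```

The base edge matches z=0 to within about a millimetre, so I release and rise.

Request:
{"name": "move_arm", "arguments": {"series": ".2 0 0 0 0 0 0;0 0 0 0 0 0 0;-.5 0 0 0 0 0 0;-1 0 0 0 0 0 0;-1 0 0 0 0 0 0;-1 0 0 0 0 0 0;-1 0 0 -.2 0 0 0;-1 0 0 -.5 0 0 0;-1 0 0 -.6 0 0 0;-1 0 0 -.6 0 0 0;-1 0 0 -.6 0 0 0;-1 0 0 -.6 0 0 0;-1 0 0 -.5 0 0 0;-1 0 0 0 0 0 0"}}

```text
clock: 12.45
eef_pos: [389.8, -39.2, 200.0]
tcp_rot: [3.133, 0.004, 1.781]
contact_force: [0.4, 0.9, 0.6]
opening: 0.999
```

```bash
python3 - <<'E'
from h import *
go(491.2,202.4,150,160.4)
im=vision.grab_frame('side')[:,:,::-1].copy();cv2.imwrite('pics/s3.png',crop(im,281,148,90,90,4))
E
```

```text
rotvec [  0.32   0.48 -58.33]
t 12.45 pos [389.8 -39.2 200. ] rpy [179.51   0.25 102.07] F [0.4 0.9 0.6] open 0.999
 units now [5.382 3.73  1.26 ]  turn -58.33  units after turn [-0.361  6.54   1.251]
```

Request:
{"name": "move_arm", "arguments": {"series": "-1 .3 .2 0 .2 .3 0;-1 .6 .41 0 0 0 0;-1 .6 .41 0 0 0 0;-1 .6 .41 0 0 0 0;-1 .6 .41 0 0 0 0;-1 .6 .41 0 0 0 0;-1 .6 .41 0 0 0 0;-1 .6 .41 0 0 0 0;-1 .6 .41 0 0 0 0;-1 .3 .2 0 0 0 0;-1 0 0 0 0 0 -9.7;-1 0 0 0 0 0 -9.7;-1 0 0 0 0 0 -9.7;-1 0 0 0 0 0 -9.7;-1 0 0 0 0 0 -9.7;-1 0 0 0 0 0 -9.7;-1 0 0 0 0 0 0"}}

```text
clock: 14.62
eef_pos: [482.2, 218.3, 182.2]
tcp_rot: [-3.13, -0.023, 2.828]
contact_force: [-0.2, -0.6, 0.3]
opening: 0.997
```

```bash
python3 - <<'E'
from h import *
go(491.2,202.4,25,160.4)
E
```

```text
rotvec [-0.68 -1.34  1.62]
t 14.625 pos [482.2 218.3 182.2] rpy [-179.34   -1.35  162.01] F [-0.2 -0.6  0.3] open 0.997
 units now [-0.428 -0.263  3.925]  turn 1.61  units after turn [-0.344 -0.298  3.93 ]
```

View pics/s3.png

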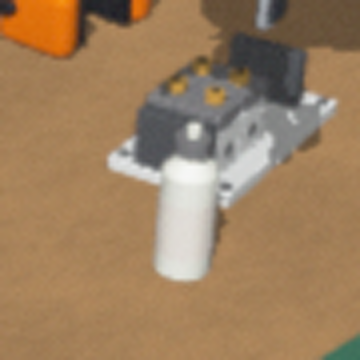

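The bottle stands upright at crop (185,220), clear of the plate. Next I align over the module and go down.

Request:
{"name": "move_arm", "arguments": {"series": "-1 -.34 -.3 0 -.7 -1.3 1.6;-1 0 0 .5 0 0 0;-1 0 0 .6 0 0 0;-1 0 0 .5 0 0 0;-1 0 0 0 0 0 0"}}

```text
clock: 15.25
eef_pos: [493.2, 198.3, 116.0]
tcp_rot: [3.14, 0.004, 2.777]
contact_force: [-0.0, 0.6, 0.6]
opening: 0.999
```

```bash
python3 - <<'E'
from h import *
go(491.2,202.4,25,160.4)
E
```

```text
rotvec [ 0.09  0.25 -1.27]
t 15.25 pos [493.2 198.3 116. ] rpy [179.9    0.25 159.13] F [-0.   0.6  0.6] open 0.999
 units now [0.094 0.074 2.274]  turn -1.27  units after turn [0.082 0.08  2.275]
```

Request:
{"name": "move_arm", "arguments": {"series": "-1 .08 .08 .3 0.1 .2 -1.2;-1 0 0 .6 0 0 0;-1 0 0 .6 0 0 0;-1 0 0 .5 0 0 0;-1 0 0 .2 0 0 0;-1 0 0 0 0 0 0"}}

```text
clock: 16.0
eef_pos: [494.6, 203.3, 27.7]
tcp_rot: [3.137, 0.006, 2.796]
contact_force: [0.3, 1.2, 0.1]
opening: 1.0
```

```bash
python3 - <<'E'
from h import *
go(491.2,202.4,25,160.4)
E
```

```text
rotvec [ 0.25  0.35 -0.21]
t 16.0 pos [494.6 203.3  27.7] rpy [179.75   0.35 160.19] F [0.3 1.2 0.1] open 1.0
 units now [ 0.072 -0.051  0.066]  turn -0.21  units after turn [ 0.072 -0.05   0.067]
```

Request:
{"name": "move_arm", "arguments": {"series": "-1 .08 -.06 .06 0 0 0;-1 0 0 0 0 0 0;0 0 0 0 0 0 0;.4 0 0 0 0 0 0;1 0 0 0 0 0 0;1 0 0 0 0 0 0;1 0 0 0 0 0 0;1 0 0 0 0 0 0;1 0 0 0 0 0 0", "grip_force": 60}}

```text
clock: 17.12
eef_pos: [492.1, 202.7, 27.5]
tcp_rot: [3.135, 0.009, 2.796]
contact_force: [0.5, -0.4, 0.9]
opening: 0.481
```

```bash
python3 - <<'E'
from h import *
go(491.2,202.4,150,160.4)
# free spots on bench for the regrasp
print(proj('top',[(500,20,0),(500,-10,0),(540,-20,0)]))
E
```

```text
rotvec [ 0.4   0.52 -0.21]
t 17.125 pos [492.1 202.7  27.5] rpy [179.6    0.52 160.19] F [ 0.5 -0.4  0.9] open 0.481
 units now [-0.009  0.006 -3.062]  turn -0.21  units after turn [ 0.019 -0.015 -3.062]
[[270.82306119 213.92747661]
 [281.90591637 214.18636176]
 [285.70373542 199.57463767]]
```

Request:
{"name": "move_arm", "arguments": {"series": "1 0 0 -.15 0 0 0;1 0 0 -.25 0 0 0;1 0 0 -.3 0 0 0;1 0 0 -.3 0 0 0;1 0 0 -.3 0 0 0;1 0 0 -.3 0 0 0;1 0 0 -.4 0 0 0;1 0 0 -.4 0 0 0;1 0 0 -.4 0 0 0;1 0 0 -.4 0 0 0;1 0 0 0 0 0 0"}}

```text
clock: 18.5
eef_pos: [490.4, 202.2, 165.4]
tcp_rot: [3.134, 0.01, 2.796]
contact_force: [0.5, -0.7, -3.5]
opening: 0.483
```

```bash
python3 - <<'E'
from h import *
go(500,-10,24,160.4)
E
```

```text
rotvec [ 0.42  0.55 -0.21]
t 18.5 pos [490.4 202.2 165.4] rpy [179.58   0.55 160.18] F [ 0.5 -0.7 -3.5] open 0.483
 units now [-1.991 -4.934  3.518]  turn -0.22  units after turn [-2.006 -4.916  3.535]
```

Held (-3.5 N is the module's weight). Now I carry it to a free spot on the bench to change the grip.

Request:
{"name": "move_arm", "arguments": {"series": "1 -.1 -.25 0 .4 .5 -.2;1 -.2 -.5 0 0 0 0;1 -.24 -.6 0 0 0 0;1 -.24 -.6 0 0 0 0;1 -.24 -.6 0 0 0 0;1 -.24 -.6 0 0 0 0;1 -.24 -.6 0 0 0 0;1 -.24 -.6 0 0 0 0;1 -.2 -.5 0 0 0 0;1 0 0 0 0 0 0;1 0 0 .4 0 0 0;1 0 0 .6 0 0 0;1 0 0 .6 0 0 0;1 0 0 .6 0 0 0;1 0 0 .4 0 0 0;1 0 0 0 0 0 0"}}

```text
clock: 20.5
eef_pos: [488.3, -16.3, 45.7]
tcp_rot: [-3.132, -0.02, 2.804]
contact_force: [0.5, -0.7, -3.3]
opening: 0.481
```

```bash
python3 - <<'E'
from h import *
go(500,-10,22,160.4)
E
```

```text
rotvec [-0.55 -1.16  0.28]
t 20.5 pos [488.3 -16.3  45.7] rpy [-179.45   -1.16  160.67] F [ 0.5 -0.7 -3.3] open 0.481
 units now [-0.236  0.25   0.585]  turn 0.27  units after turn [-0.223  0.246  0.592]
```

Request:
{"name": "move_arm", "arguments": {"series": "1 0 0 .2 -.6 -1.2 0;1 0 0 .15 0 0 0;1 0 0 .08 0 0 0;1 0 0 .08 0 0 0;1 0 0 .06 0 0 0;1 0 0 0 0 0 0"}}

```text
clock: 21.25
eef_pos: [489.3, -15.2, 22.6]
tcp_rot: [3.14, 0.002, 2.806]
contact_force: [0.6, -0.3, -4.1]
opening: 0.485
```

```bash
python3 - <<'E'
from h import *
go(488,-16,21.5,160.4)
E
```

```text
rotvec [0.07 0.1  0.37]
t 21.25 pos [489.3 -15.2  22.6] rpy [1.7993e+02 1.0000e-01 1.6077e+02] F [ 0.6 -0.3 -4.1] open 0.485
 units now [ 0.023 -0.03   0.028]  turn 0.37  units after turn [ 0.023 -0.03   0.028]
```

Request:
{"name": "move_arm", "arguments": {"series": "1 0 0 .08 0 0 0;1 0 0 .05 0 0 0;1 0 0 .05 0 0 0;1 0 0 0 0 0 0"}}

```text
clock: 21.75
eef_pos: [489.9, -15.2, 22.2]
tcp_rot: [3.14, 0.003, 2.806]
contact_force: [0.5, -0.7, -3.3]
opening: 0.485
```

Request:
{"name": "move_arm", "arguments": {"series": "1 0 0 .1 0 0 0;1 0 0 .05 0 0 0;1 0 0 0 0 0 0"}}

```text
clock: 22.12
eef_pos: [490.4, -15.4, 21.4]
tcp_rot: [3.14, 0.004, 2.806]
contact_force: [-0.3, -0.2, -4.7]
opening: 0.482
```

Request:
{"name": "move_arm", "arguments": {"series": "1 0 0 .1 0 0 0;1 0 0 .1 0 0 0;1 0 0 .05 0 0 0;1 0 0 0 0 0 0"}}

```text
clock: 22.62
eef_pos: [491.4, -15.6, 20.4]
tcp_rot: [3.14, 0.006, 2.807]
contact_force: [0.7, -0.8, -4.3]
opening: 0.484
```

Request:
{"name": "move_arm", "arguments": {"series": "1 0 0 .12 0 0 0;1 0 0 .12 0 0 0;1 0 0 .12 0 0 0;1 0 0 0 0 0 0"}}

```text
clock: 23.12
eef_pos: [493.3, -15.8, 18.7]
tcp_rot: [3.139, 0.009, 2.808]
contact_force: [-0.2, -0.2, -3.8]
opening: 0.48
```

```bash
python3 - <<'E'
from h import *
s=r.sense();c=s['eef_pos'];print(s['contact_force'],s['joint_efforts'].round(1),s['qpos'].round(4))
im=vision.grab_frame('side')[:,:,::-1].copy()
ps=[];yaw=s['tcp_rot'][2]
for X,Y in((33,21),(33,-21),(-33,21),(-33,-21)):
  for z in (0,56): ps.append((c[0]+X*np.cos(yaw)-Y*np.sin(yaw),c[1]+X*np.sin(yaw)+Y*np.cos(yaw),z))
u=proj('side',ps);x0,y0=(u.mean(0)-[40,45]).astype(int);print(x0,y0)
big=crop(im,x0,y0,90,90,6)
for q in (u-[x0,y0]+.5)*6: cv2.drawMarker(big,tuple(int(v) for v in q),(0,255,255),cv2.MARKER_CROSS,9,1)
cv2.imwrite('pics/s4.png',big)
E
```

```text
[-0.1574852  -0.19191495 -3.77580678] [  0.  -56.5 -19.8  -0.    0.3  -0. ] [-3.4900e-02  4.6890e-01  2.0659e+00 -6.0000e-04  5.9780e-01 -1.2715e+00]
256 150
```

View pics/s4.png

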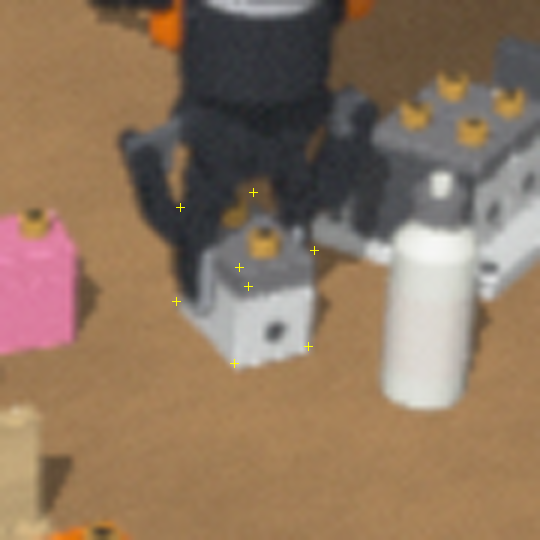

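The module's base corners at (236,367) and (314,348) match the z=0 prediction of (234,363) and (308,346), so it is on the bench or within 1–2 mm of it. I release, rise and turn 90°.

Request:
{"name": "move_arm", "arguments": {"series": ".2 0 0 0 0 0 0;0 0 0 0 0 0 0;-.5 0 0 0 0 0 0;-1 0 0 0 0 0 0;-1 0 0 0 0 0 0;-1 0 0 0 0 0 0;-1 0 0 -.3 0 0 0;-1 0 0 -.6 0 0 0;-1 0 0 -.6 0 0 0;-1 0 0 -.6 0 0 0;-1 0 0 -.6 0 0 0;-1 0 0 -.5 0 0 0;-1 0 0 0 0 0 0"}}

```text
clock: 24.8
eef_pos: [492.7, -15.8, 152.9]
tcp_rot: [3.139, 0.01, 2.808]
contact_force: [0.3, -0.2, -0.3]
opening: 0.996
```

Request:
{"name": "move_arm", "arguments": {"series": "-1 0 0 0 0 0 10;-1 0 0 0 0 0 10;-1 0 0 0 0 0 10;-1 0 0 0 0 0 10;-1 0 0 0 0 0 10;-1 0 0 0 0 0 10;-1 0 0 0 0 0 10;-1 0 0 0 0 0 10;-1 0 0 0 0 0 8;-1 0 0 0 0 0 0"}}

```text
clock: 26.05
eef_pos: [487.4, -15.6, 147.0]
tcp_rot: [3.14, -0.0, 1.223]
contact_force: [0.3, -0.8, 0.4]
opening: 0.996
```

```bash
python3 - <<'E'
from h import *
s=r.sense();print(s['eef_pos'],np.degrees(s['tcp_rot']))
im=vision.grab_frame('top')[:,:,::-1].copy()
u=proj('top',[(493,-16,66)])[0];x0,y0=(u-[40,35]).astype(int);print(u,x0,y0)
cv2.imwrite('pics/t2.png',crop(im,x0,y0,80,70,8))
E
```

```text
[487.39951181 -15.58897009 147.0451253 ] [ 1.79911493e+02 -1.06558206e-02  7.00601828e+01]
[286.74052996 214.9307235 ] 246 179
```

View pics/t2.png

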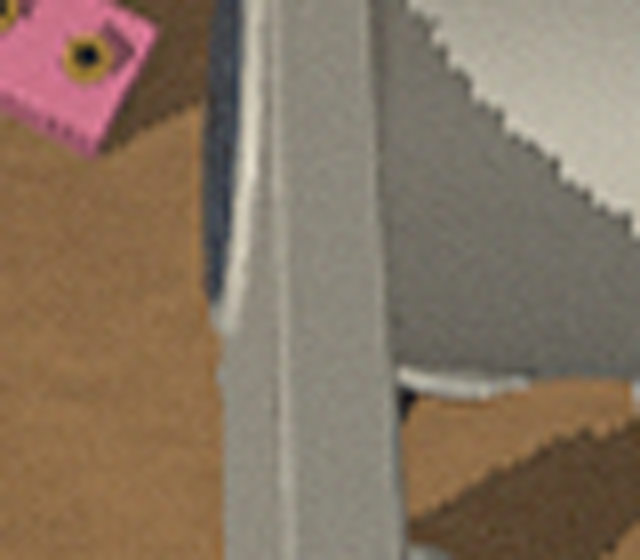

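The arm hides the module in this top view, but its pose is known from the release: about (492.4,-16) at yaw 160.8°. I descend to take it by its ends.

```bash
python3 - <<'E'
from h import *
go(492.4,-15.9,14,70.8)
E
```

```text
rotvec [ 0.08 -0.01 -0.64]
t 26.1 pos [487.4 -15.6 147. ] rpy [ 1.7992e+02 -1.0000e-02  7.0160e+01] F [-0.7 -0.1 -0.3] open 0.998
 units now [0.035 0.116 3.326]  turn -0.64  units after turn [0.034 0.121 3.326]
```

Request:
{"name": "move_arm", "arguments": {"series": "-1 .03 .12 .2 0 0 -.6;-1 0 0 .6 0 0 0;-1 0 0 .5 0 0 0;-1 0 0 .3 0 0 0;-1 0 0 0 0 0 0"}}

```text
clock: 26.72
eef_pos: [493.5, -16.2, 79.5]
tcp_rot: [3.14, -0.0, 1.247]
contact_force: [-0.6, -0.2, -0.4]
opening: 1.001
```

```bash
python3 - <<'E'
from h import *
go(492.4,-15.9,14,70.8)
E
```

```text
rotvec [ 0.1  -0.01  0.64]
t 26.725 pos [493.5 -16.2  79.5] rpy [ 1.799e+02 -1.000e-02  7.144e+01] F [-0.6 -0.2 -0.4] open 1.001
 units now [-1.000e-03 -3.100e-02  1.637e+00]  turn 0.64  units after turn [-1.000e-03 -2.800e-02  1.637e+00]
```

Request:
{"name": "move_arm", "arguments": {"series": "-1 0 -.04 .2 0 0 .6;-1 0 0 .3 0 0 0;-1 0 0 .3 0 0 0;-1 0 0 .3 0 0 0;-1 0 0 .25 0 0 0;-1 0 0 .15 0 0 0;-1 0 0 0 0 0 0"}}

```text
clock: 27.6
eef_pos: [492.9, -15.7, 16.0]
tcp_rot: [3.138, -0.001, 1.237]
contact_force: [-0.5, -0.3, 0.3]
opening: 0.997
```

```bash
python3 - <<'E'
from h import *
go(492.4,-15.9,14,70.8)
E
```

```text
rotvec [ 0.18 -0.04  0.06]
t 27.6 pos [492.9 -15.7  16. ] rpy [ 1.7982e+02 -4.0000e-02  7.0860e+01] F [-0.5 -0.3  0.3] open 0.997
 units now [-0.008 -0.01   0.051]  turn 0.06  units after turn [-0.008 -0.01   0.051]
```

Request:
{"name": "move_arm", "arguments": {"series": "0 0 0 0 0 0 0;.3 0 0 0 0 0 0;1 0 0 0 0 0 0;1 0 0 0 0 0 0;1 0 0 0 0 0 0;1 0 0 -.2 0 0 0;1 0 0 -.4 0 0 0;1 0 0 -.5 0 0 0;1 0 0 -.6 0 0 0;1 0 0 -.6 0 0 0;1 0 0 -.5 0 0 0;1 0 0 0 0 0 0"}}

```text
clock: 29.1
eef_pos: [492.6, -15.7, 137.7]
tcp_rot: [3.135, -0.002, 1.237]
contact_force: [0.6, 0.5, -3.8]
opening: 0.764
```

```bash
python3 - <<'E'
from h import *
a=np.radians(11.95);M=np.array([[np.cos(a),-np.sin(a)],[np.sin(a),np.cos(a)]])
for y in(-21,-31): print(M@[0,y]+[498.7,-221])
h=M@[0,-31]+[498.7,-221]
go(h[0],h[1],28,101.95)
E
```

```text
[ 503.04821836 -241.54490197]
[ 505.11879853 -251.32818863]
rotvec [ 3.900e-01  1.000e-02 -3.109e+01]
t 29.1 pos [492.6 -15.7 137.7] rpy [ 1.7963e+02 -1.0000e-01  7.0860e+01] F [ 0.6  0.5 -3.8] open 0.764
 units now [-5.468  2.209  2.747]  turn -31.09  units after turn [-5.829 -0.914  2.741]
```

Request:
{"name": "move_arm", "arguments": {"series": "1 0 0 0 .4 0 -8;1 0 0 -.2 0 0 -10;1 0 0 -.2 0 0 -10;1 0 0 0 0 0 -3;1 -.3 -.05 0 0 0 0;1 -.5 -.08 0 0 0 0;1 -.6 -.09 0 0 0 0;1 -.6 -.09 0 0 0 0;1 -.6 -.09 0 0 0 0;1 -.6 -.09 0 0 0 0;1 -.6 -.09 0 0 0 0;1 -.6 -.09 0 0 0 0;1 -.5 -.09 0 0 0 0;1 -.5 -.09 0 0 0 0;1 -.4 -.06 0 0 0 0;1 0 0 0 0 0 0;1 0 0 0 0 0 0"}}

```text
clock: 31.22
eef_pos: [500.8, -263.9, 147.8]
tcp_rot: [-3.132, -0.005, 1.781]
contact_force: [0.7, -0.5, -3.9]
opening: 0.766
```

```bash
python3 - <<'E'
from h import *
go(505.1,-251.3,28,101.95)
E
```

```text
rotvec [-0.53 -0.26  0.07]
t 31.225 pos [ 500.8 -263.9  147.8] rpy [-179.47   -0.26  102.02] F [ 0.7 -0.5 -3.9] open 0.766
 units now [0.271 0.199 2.994]  turn 0.07  units after turn [0.285 0.171 2.994]
```

Request:
{"name": "move_arm", "arguments": {"series": "1 .28 .17 0 -.5 -.3 0;1 0 0 .3 0 0 0;1 0 0 .4 0 0 0;1 0 0 .4 0 0 0;1 0 0 0 0 0 0;1 0 0 0 0 0 0"}}

```text
clock: 31.98
eef_pos: [504.8, -248.4, 99.5]
tcp_rot: [-3.14, -0.001, 1.783]
contact_force: [0.6, -0.3, -4.1]
opening: 0.765
```

```bash
python3 - <<'E'
from h import *
go(505.1,-251.3,28,101.95)
s=r.sense();c=s['eef_pos'];yaw=s['tcp_rot'][2]-np.pi/2
im=vision.grab_frame('side')[:,:,::-1].copy()
mk=lambda o,X,Y,z:(o[0]+X*np.cos(yaw)-Y*np.sin(yaw),o[1]+X*np.sin(yaw)+Y*np.cos(yaw),z)
u=proj('side',[mk(c,X,Y,c[2]-16+z) for X in(33,-33) for Y in(21,-21) for z in (0,56)])
v=proj('side',[mk((498.7,-221),X,Y,z) for X,Y,z in((-33,0,68),(33,0,68),(-33,-62,62),(33,-62,62),(-55,-100,12),(-55,100,12))])
x0,y0=(u.mean(0)-[55,42]).astype(int)
big=crop(im,x0,y0,110,90,7)
for w,col in((u,(0,255,255)),(v,(0,0,255))):
  for q in (w-[x0,y0]+.5)*7: cv2.drawMarker(big,tuple(int(t) for t in q),col,cv2.MARKER_CROSS,9,1)
cv2.imwrite('pics/s5.png',big)
E
```

```text
rotvec [-0.1  -0.04  0.2 ]
t 31.975 pos [ 504.8 -248.4   99.5] rpy [-1.7990e+02 -4.0000e-02  1.0215e+02] F [ 0.6 -0.3 -4.1] open 0.765
 units now [-0.074 -0.004  1.788]  turn 0.2  units after turn [-0.073 -0.007  1.788]
```

View pics/s5.png

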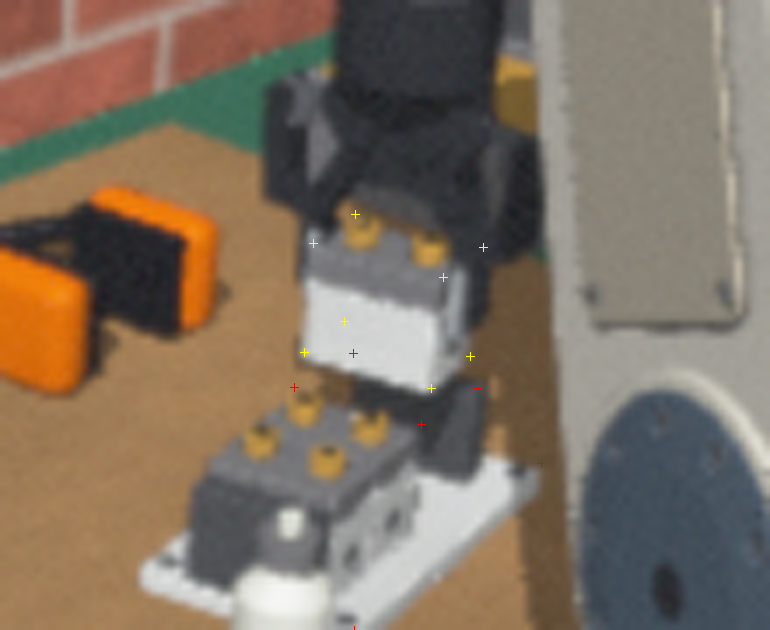

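The held module matches its predicted corners (near bottom corners (300,358) and (437,390) against (304,352) and (431,388)), and the valve edge agrees as well. I descend into the bay, 10 mm off the neighbour.

Request:
{"name": "move_arm", "arguments": {"series": "1 -.07 0 0 -.1 0 .2;1 0 0 .2 0 0 0;1 0 0 .3 0 0 0;1 0 0 .3 0 0 0;1 0 0 .3 0 0 0;1 0 0 .25 0 0 0;1 0 0 .15 0 0 0;1 0 0 .05 0 0 0;1 0 0 0 0 0 0"}}

```text
clock: 33.15
eef_pos: [505.7, -251.7, 33.4]
tcp_rot: [3.141, -0.0, 1.779]
contact_force: [-0.4, -0.4, -3.2]
opening: 0.764
```

```bash
python3 - <<'E'
from h import *
go(505.1,-251.3,28,101.95)
E
```

```text
rotvec [ 0.04 -0.02 -0.04]
t 33.15 pos [ 505.7 -251.7   33.4] rpy [ 1.7996e+02 -2.0000e-02  1.0191e+02] F [-0.4 -0.4 -3.2] open 0.764
 units now [ 0.012 -0.012  0.135]  turn -0.04  units after turn [ 0.012 -0.012  0.135]
```

Request:
{"name": "move_arm", "arguments": {"series": "1 0 -.01 .1 0 0 0;1 0 0 .08 0 0 0;1 0 0 .08 0 0 0;1 0 0 0 0 0 0"}}

```text
clock: 33.65
eef_pos: [506.2, -252.3, 29.4]
tcp_rot: [3.139, 0.001, 1.779]
contact_force: [-0.3, -0.2, -4.5]
opening: 0.763
```

Request:
{"name": "move_arm", "arguments": {"series": "1 0 0 .08 0 0 0;1 0 0 .08 0 0 0;1 0 0 0 0 0 0"}}

```text
clock: 34.02
eef_pos: [507.0, -252.8, 29.0]
tcp_rot: [3.138, 0.002, 1.779]
contact_force: [-0.6, 0.1, -4.2]
opening: 0.763
```

Request:
{"name": "move_arm", "arguments": {"series": "1 .15 -.06 0 0.2 .1 0;1 .12 0 0 0 0 0;1 0 0 0 0 0 0"}}

```text
clock: 34.4
eef_pos: [502.3, -242.1, 28.4]
tcp_rot: [3.141, 0.001, 1.779]
contact_force: [-1.8, 0.7, 6.0]
opening: 0.763
```

```bash
python3 - <<'E'
from h import *
go(503.05,-241.5,28,101.95)
E
```

```text
rotvec [ 0.01  0.03 -0.05]
t 34.4 pos [ 502.3 -242.1   28.4] rpy [1.7999e+02 3.0000e-02 1.0190e+02] F [-1.8  0.7  6. ] open 0.763
 units now [0.01  0.022 0.011]  turn -0.05  units after turn [0.01  0.022 0.011]
```

The module is on the plate (Fz now +6 N). I push towards the neighbour until it resists.

Request:
{"name": "move_arm", "arguments": {"series": "1 .08 .03 0 0 0 0;1 .06 0 0 0 0 0;1 0 0 0 0 0 0"}}

```text
clock: 34.78
eef_pos: [503.4, -241.9, 28.5]
tcp_rot: [3.14, 0.009, 1.781]
contact_force: [-1.0, 3.2, 2.2]
opening: 0.761
```

Request:
{"name": "move_arm", "arguments": {"series": "1 .12 0 0 0 0 0;1 .12 0 0 0 0 0;1 0 0 0 0 0 0"}}

```text
clock: 35.15
eef_pos: [503.8, -242.8, 28.8]
tcp_rot: [3.137, 0.025, 1.784]
contact_force: [0.3, 3.4, 3.0]
opening: 0.764
```

```bash
python3 - <<'E'
from h import *
go(503.05,-241.5,28,101.95)
print(r.sense()['wrist_torque'])
E
```

```text
rotvec [0.26 1.46 0.26]
t 35.15 pos [ 503.8 -242.8   28.8] rpy [179.74   1.46 102.21] F [0.3 3.4 3. ] open 0.764
 units now [ 0.035 -0.012  0.02 ]  turn 0.26  units after turn [ 0.034 -0.012  0.021]
[ 0.6932281   0.24779018 -0.03481825]
```

Request:
{"name": "move_arm", "arguments": {"series": "1 .05 0 0 .2 1.4 .2;1 .03 0 0.05 0 0 0;1 0 0 0 0 0 0"}}

```text
clock: 35.52
eef_pos: [503.8, -241.3, 28.6]
tcp_rot: [3.14, 0.002, 1.781]
contact_force: [0.6, -1.6, -4.7]
opening: 0.762
```

```bash
python3 - <<'E'
from h import *
go(503.05,-241.5,28,101.95)
print(r.sense()['wrist_torque'])
E
```

```text
rotvec [0.08 0.09 0.1 ]
t 35.525 pos [ 503.8 -241.3   28.6] rpy [1.7992e+02 9.0000e-02 1.0205e+02] F [ 0.6 -1.6 -4.7] open 0.762
 units now [-0.001 -0.019  0.015]  turn 0.1  units after turn [-0.001 -0.019  0.015]
[-0.13326919  0.02795678 -0.03348684]
```

Request:
{"name": "move_arm", "arguments": {"series": "1 0.02 -.02 .12 0 0 0;1 0 0 .1 0 0 0;1 0 0 0 0 0 0"}}

```text
clock: 35.9
eef_pos: [504.3, -241.2, 29.3]
tcp_rot: [3.138, 0.002, 1.782]
contact_force: [1.0, -3.0, -5.0]
opening: 0.762
```

```bash
python3 - <<'E'
from h import *
go(503.05,-241.5,28,101.95)
print(r.sense()['wrist_torque'])
im=vision.grab_frame('side')[:,:,::-1].copy()
cv2.imwrite('pics/s6.png',crop(im,300,130,75,75,8))
E
```

```text
rotvec [0.18 0.11 0.14]
t 35.9 pos [ 504.3 -241.2   29.3] rpy [1.7982e+02 1.1000e-01 1.0209e+02] F [ 1. -3. -5.] open 0.762
 units now [-0.001 -0.032  0.032]  turn 0.14  units after turn [-0.001 -0.032  0.032]
[-0.49355921 -0.04158309 -0.05397445]
```

View pics/s6.png

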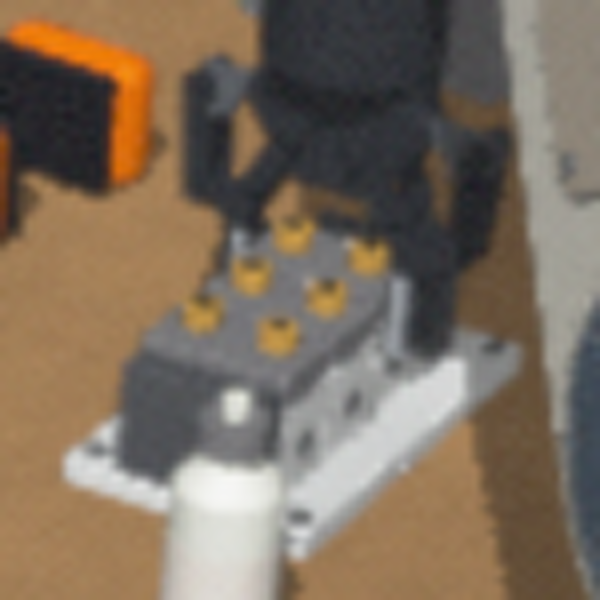

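The module sits in line with the row, its fittings evenly spaced and its top level. I release and rise straight up.

Request:
{"name": "move_arm", "arguments": {"series": ".4 0 0 0 0 0 0;.2 0 0 0 0 0 0;-.3 0 0 0 0 0 0;-1 0 0 0 0 0 0;-1 0 0 0 0 0 0;-1 0 0 0 0 0 0"}}

```text
clock: 36.7
eef_pos: [504.1, -240.0, 27.5]
tcp_rot: [3.14, -0.001, 1.782]
contact_force: [-0.4, -0.8, 0.2]
opening: 1.002
```

Request:
{"name": "move_arm", "arguments": {"series": "-1 0 0 -.2 0 0 0;-1 0 0 -.3 0 0 0;-1 0 0 -.4 0 0 0;-1 0 0 -.6 0 0 0;-1 0 0 -.6 0 0 0;-1 0 0 -.6 0 0 0;-1 0 0 -.6 0 0 0;-1 0 0 0 0 0 0"}}

```text
clock: 37.7
eef_pos: [504.9, -240.4, 171.2]
tcp_rot: [3.136, 0.003, 1.782]
contact_force: [0.1, 0.1, -0.1]
opening: 1.001
```

Request:
{"name": "move_arm", "arguments": {"series": "-1 -.53 -.64 0 0 0 0;-1 -.53 -.64 0 0 0 0;-1 -.53 -.64 0 0 0 0;-1 -.53 -.64 0 0 0 0;-1 -.53 -.64 0 0 0 0;-1 -.53 -.64 -.1 0 0 0;-1 -.53 -.64 -.1 0 0 0;-1 -.53 -.64 -.1 0 0 0;-1 -.53 -.64 -.1 0 0 0;-1 -.53 -.64 0 0 0 0;-1 0 0 0 0 0 0"}}

```text
clock: 39.08
eef_pos: [290.2, -506.5, 183.8]
tcp_rot: [3.137, -0.001, 1.784]
contact_force: [-0.4, -0.2, 0.6]
opening: 1.001
```

```bash
python3 - <<'E'
from h import *
print(r.sense()['eef_pos'])
t=vision.grab_frame('top')[:,:,::-1].copy();s=vision.grab_frame('side')[:,:,::-1].copy()
cv2.imwrite('pics/tf.png',t);cv2.imwrite('pics/sf.png',s)
cv2.imwrite('pics/final.png',np.hstack([crop(t,316,182,96,72,6)[:, :],np.vstack([crop(s,295,120,70,72,3),np.zeros((216,210,3),np.uint8)])]))
E
```

```text
[ 290.19394352 -506.47145281  183.79905953]
```

View pics/final.png

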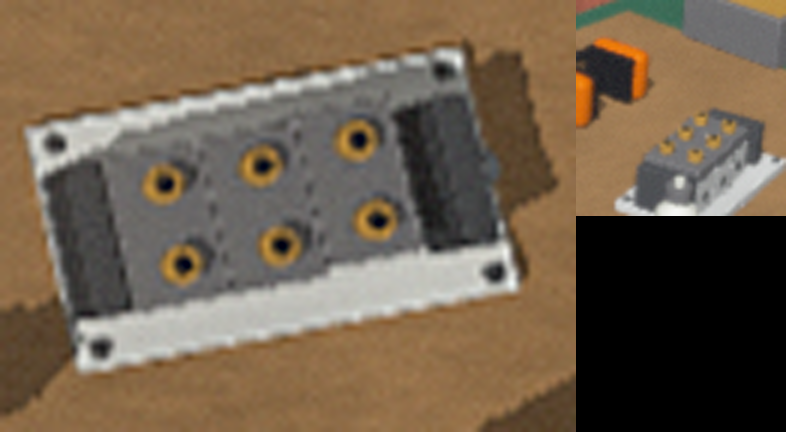

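The top view shows six fittings in line. The fixed ones are at (165,184), (262,166), (184,263) and (281,245), the module's at (358,140) and (377,220). I'll measure them by colour.

```bash
python3 - <<'E'
from h import *
np.set_printoptions(precision=2,suppress=True)
t=cv2.imread('pics/tf.png').astype(np.float32);g=px([(165,184),(262,166),(184,263),(281,245),(358,140),(377,220)],316,182,6)
o=[]
for u in g:
  yy,xx=np.mgrid[-5:6,-5:6]+np.round(u[::-1]).astype(int)[:,None,None]
  p=t[yy,xx];w=np.clip(p[...,2]-p[...,0]-30,0,None)*((xx-u[0])**2+(yy-u[1])**2<22)
  o.append(((w*xx).sum()/w.sum(),(w*yy).sum()/w.sum()))
for q in(g,np.array(o)):
  f=back('top',q,78);a,tt,M,e=fit([(17,63),(17,21),(-17,63),(-17,21)],f[:4])
  m=(f[4:,:2]-tt)@M;d=m[0]-m[1];print(np.degrees(a),tt,abs(e).max(),'module local',m,'centre vs home',m.mean(0)-[0,-21],'yaw',np.degrees(np.arctan2(-d[0]*0+d[1],d[0])),'len',np.hypot(*d))
E
```

```text
12.01534850481665 [ 498.67 -221.34] 0.41894529255773705 module local [[ 19.84 -21.05]
 [-14.25 -20.88]] centre vs home [2.8  0.03] yaw -0.2787182345796293 len 34.08813950009907
11.857493082903739 [ 497.89 -219.72] 0.212684698784102 module local [[ 20.27 -21.02]
 [-13.98 -21.04]] centre vs home [ 3.14 -0.03] yaw 0.042566443711810786 len 34.248883671139275
```

```bash
python3 - <<'E'
from h import *
np.set_printoptions(precision=2,suppress=True)
t=cv2.imread('pics/sf.png').astype(np.float32);a=np.radians(11.9);M=np.array([[np.cos(a),-np.sin(a)],[np.sin(a),np.cos(a)]])
L=[(17,63),(17,21),(-17,63),(-17,21),(20,-21),(-14,-21)]
P=[(*(M@l+[498.5,-221]),74) for l in L];g=proj('side',P)
for u in g:
  yy,xx=np.mgrid[-4:5,-4:5]+np.round(u[::-1]).astype(int)[:,None,None]
  p=t[yy,xx];w=np.clip(p[...,2]-p[...,0]-40,0,None)*((xx-u[0])**2+(yy-u[1])**2<14)
  print(np.array([(w*xx).sum()/w.sum(),(w*yy).sum()/w.sum()])-u)
t0=cv2.imread('pics/top0.png');t1=cv2.imread('pics/tf.png');d=cv2.absdiff(t0,t1).max(2)
for n,(x,y,w,h) in dict(gauge=(258,82,35,40),muffs=(350,84,70,68),wrench=(95,195,35,75)).items(): print(n,d[y:y+h,x:x+w].max(),(d[y:y+h,x:x+w]>60).sum())
s=r.sense();print(s['clock'],s['contact_force'])
E
```

```text
[-0.58  0.48]
[-0.65  0.92]
[-0.23  1.39]
[-0.06  1.5 ]
[-0.4   0.29]
[-0.11  1.37]
gauge 13 0
muffs 25 0
wrench 16 0
39.175 [ 0.35  0.15 -0.13]
```

```bash
python3 -c "
from rig import r
print(r.sign_off())"
```

```text
the job is handed in; nothing more can be done
None
```

I moved the bottle out of the bay onto the bench and put the module in the bay, flush against the neighbouring valve. The job was handed in at about 39 s, and no verdict is reported.

- **Bottle:** I set it down on the bench at about (391, -39) mm, off the plate. It stood upright in the side view after release.
- **Module:** I lifted it from the cradle across its width, set it on the bench to regrip it by its ends, lowered it into the bay, pushed it home and released it.
- **Final camera checks:**
  - Along the row the module is 0.0 mm from home, so there is no gap, and it is square to within 0.3°.
  - Its ends are about 3 mm off towards +x. That is inside the 5 mm limit, so I left it.
  - Fitting heights match the fixed valves to about 1 mm, so it is seated.
  - The gauge, ear defenders and wrench show no change between the first and last top views.
  - The arm was clear of everything.
- **Disagreement:** the force reading was unreliable for judging contact. It showed no clear touchdown when I set the bottle and the module on the bench, and the sign was mixed while butting the module. I relied on the pictures and measured poses instead.

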